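Clamp a delicate circuit board in the sliding-jaw holder

TASK

Take the circuit board with the yellow block out of the black tray and clamp it lying flat in the board holder, white connector end against the blue fixed jaw, with the orange sliding jaw slid up its rail (it starts too far in, so open it first) so that it lightly touches the other end. The board is delicate: grip it softly, set it down and do not drop it, and do not squeeze it hard with the jaw. Leave the other board and everything else on the bench where they are.

Things in the scene. Friction and masses are not known exactly. Their poses are not given: they have to be found in the camera images.
- board: the board to clamp: flat light grey frame 120 (x) x 62 (y) x 10 mm, green top, white connector block at its +x end, yellow block amid; parts rise 18 mm above the frame. 0.18 kg. Origin: centre of underside, z up. In the tray its underside is 14 mm above the table, 10 mm above the tray floor, on ribs under its ends only. Grip it across the 62 mm, mid-length, with the lightest grip
- board_end (a point): middle of the board's connector end face, 60 mm along the board's +x from its origin and 5 mm above its underside
- holder: board holder, fixed: a rail 40 (x) x 270 mm (y) with a rubber strip on top, 30 mm above the table, on which the board lies lengthways. Origin: on the table under the rail's centre, z up. Blue fixed jaw (70 mm wide, 25 mm long, top at 56 mm) at the +y end, its face at y = +110 mm looking to -y. Feet under the ends 110 mm wide, 8 mm high. The orange jaw slides along y
- fixed_face (a point): middle of the fixed jaw's face, at the board's mid-thickness (35 mm above the table, holder y = +110 mm)
- jaw (a joint): travel of the orange sliding jaw in m along the holder's +y: 0 is fully open (180 mm between the jaw faces), the gap is 180 mm minus the travel; at 60 mm it just touches a 120 mm board that lies against the fixed jaw. Stays where left; slides with about 2.5 N.
- jaw_face (a point): middle of the sliding jaw's face, 35 mm above the table; its axes are the holder's; the jaw block is 70 mm wide, 55 mm long (all behind the face, towards -y), its top 50 mm above the table
- jaw_grip (a point): point to grip on the jaw's black upright grip, 80 mm above the table, 32 mm behind (-y of) the jaw's face; the grip is 36 mm wide (x), 16 mm thick (y), and reaches from 50 to 95 mm above the table
- tray: black tray 180 (its x) x 240 (its y) mm, rim 18 mm high (24 mm at its corners), walls and floor 4 mm, fixed; origin under its centre. The two boards lie side by side in it, about 53 mm either side of its middle line, connector ends roughly to its +x
- spare_board: the other board, the same but with a blue block; stays in the tray. Origin: centre of the underside
- bottle: upright clear bottle with red cap, 44 mm across, 170 mm tall; origin under its centre
- jar: upright amber jar, 46 mm across, 75 mm tall; origin under its centre
- spool: upright blue spool of copper, 46 mm across, 55 mm tall; origin under its centre
- screwdriver: red screwdriver lying along its x, 180 mm long
- reel: flat white component reel lying down, 120 mm across, 12 mm thick
Things that resemble listed ones, but are neither listed nor needed, are in the scene too. Leave any pink look-alike of the board alone.

How it is judged (in metres and radians):
At the end, for the whole second after the job is handed in: the board lies flat (4 mm, 0.06 rad) and lengthways (0.09 rad) on the rail, centred across it within 10 mm, connector end within 4 mm of the fixed jaw; the sliding jaw is closed to at most 124 mm between the jaw faces; all released and at rest (y of board_end in the frame of holder between 0.106 and 0.113 m and x of board in the frame of holder between -0.01 and 0.01 m and z of board in the frame of holder between 0.026 and 0.034 m and angle between board's own z axis and vertical below 0.06 rad and angle between the x axis of board and the y axis of holder, either way round below 0.09 rad and value of joint jaw above 0.056 m and linear speed of board below 0.01 m/s and velocity of joint jaw between -0.005 and 0.005 m/s); the robot touches nothing.
It fails at once if the fingers press the board with more than 90 N in all (both pads together) (contact force between the fingers and board above 90 N).
It fails at once if the board and the holder press on each other with more than 60 N in all (both jaws and the rail together: squeezed or dropped) (contact force between holder and board above 60 N).
It fails at once if the board is dropped (falls free at over 0.5 m/s, from more than about 13 mm) (contact force between the fingers and board below 0.1 N and linear speed of board above 0.5 m/s).
It fails at once if another thing on the bench or the other board is moved by more than 30 mm (distance of any of bottle, jar, spool, screwdriver, reel, spare_board from where it was at the start of the episode above 0.03 m).
It also fails if it takes over 64 s, if anything falls off the work surface, if the arm or the gripper's body presses on something with over 40 N, if the wrist force passes 120 N, or if a joint passes its speed limit or range.

ROBOT

A 6-joint arm with a two-finger parallel gripper is mounted at the origin on the work surface. World frame = base frame: x ahead of the robot, y to its left, z up, the work surface at z = 0. Lengths are in mm, angles in rad, forces in N, time in s.
With the tool pointing down it reaches from about 375 to 975 mm from the base axis. Payload 3.8 kg.
Tool frame: the origin (TCP) lies midway between the tips of the shut fingers; the grasp point (between the pads) lies 19 mm behind it; z points along the fingers, y is the line along which they close (so a half turn about z gives the same grasp; the last joint's range is limited). The gripper opens to 88 mm and grips with 3 to 60 N. Pads are 18 mm wide; open, the fingers measure 123 mm over their backs; the gripper's body (75 mm by 187 mm) begins 45 mm behind the grasp point.
Start: joints at [-1.205, 0.264, 1.604, -0, 1.274, -0.037], TCP at [264.591, -620.975, 238.706] pointing down, gripper open.
Joint ranges: [-2.63, 2.63], [-0.94, 2.18], [0.31, 2.57], [-1.31, 4.45], [0, 2.66], [-2.55, 2.55]. Speed limits (rad/s): [2.57, 2.57, 3.14, 3.14, 3.14, 3.14].

INTERFACE

Orientations are given as a unit quaternion [w, x, y, z].
In Python, from workcell import arm, get_image, camera_info, recognise, silhouettes, spot_point gives the robot as it stands.
- The arm moves only by the tool carry_out, never from a script. Its argument "moves" is a list of rows, each an object with "slide": the shift along the tool's x, y, z in units of 50 mm (1.0 is 50 mm), a list of three; "twist": the turn about the tool's z in units of 6 degrees (1.0 is 6 degrees); "grip": the opening, from 0 (shut) to 1 (fully open). In form: [{"slide": [x, y, z], "twist": twist, "grip": grip}, ...]. A call has 1 to 10 rows; each row shifts and turns the commanded pose from where the row before left it, along the tool's axes as they then stand; what a row does not reach is not made up. A row lasts 1/10 s, in which the tool goes at most 50 mm and 8.59 degrees, less where a joint would pass 70% of its speed; a pose out of reach is approached as far as the arm can. A call is refused whole if a number of a shift passes 1 or a number of a turn 1, either way. A call with a gripper value outside its range is refused whole. The fingers move at their own pace and stop on an object; the grip force is fixed at half the most. Time passes only in rows, so rows that do not move let the fingers close. It gives the time, the measured TCP pose, the force, the opening and the grip force at its end, in the units of the state.
- arm.state(): the state, without advancing time (a new reading comes with each control period).
- get_image(name): name is "side" or "top"; returns the picture (384x512x3 uint8, red, green, blue); there is no depth.
- camera_info(name): a dict with "fx", "fy", "cx", "cy" (pixels), "k1" (the pictures are not rectified: a ray, as slopes to the right and down, at radius r is drawn at 1 + k1 r^2 times it, then the intrinsics apply), "rvec" (rotation vector, rad) and "tvec" (3), from world to camera coordinates, as OpenCV has them. Camera axes: x right, y down, z forward; pixel columns grow to the right and rows downward; lengths in mm; the calibration is good to about 2 mm. A picture is of the moment at which its call begins. camera_info takes no time and is no camera call.
- arm.close_job(): hands the job in; it is judged then, once.
Trained networks look in the newest picture that a camera, given by its name, has taken for a name from the list of things; names that differ only in an ending like _2 or _b are one class to them, and where a whole thing is asked for, a point or a joint stands for the part that bears it (a point fixed in the world has none). Each returns a list of dicts, best first, with "score" (0 to 1); they miss things now and then, are a little off and sometimes report something else, mostly with a low value. They report only what shows in the picture. A call takes as long as a camera call. They do not tell look-alikes from the thing itself.
- recognise(query, camera): "point" ([x, y, z] in mm, in world coordinates, good to about 4 mm: the middle of the surface that is visible of it).
- silhouettes(query, camera): "region" (384x512 bool, what is visible of it).
- spot_point(query, camera): "point" ([x, y, z] in mm, in world coordinates, good to about 4 mm: a listed point, or the origin of a listed thing).
The state is a dict: "time": time; "joint_pos": joint angles; "qd": joint speeds; "joint_efforts": joint torques, N m; "eef_pos": TCP position; "tool_rot": TCP orientation; "contact_force": force on the tool from outside, world axes, zero at the start; "torque": the same for the moment, N m; "opening": finger opening in mm; "gripper_force": force on a finger pad.
Only numpy, scipy, OpenCV 4.12 (cv2) and the standard library are available. Lean on these libraries where they do the work, as an engineer would, in place of code of your own. Each camera call takes 0.05 s, during which the arm holds its last target. There are 200 camera calls.

## Working session

There is one attempt and no reset: what is moved stays moved. The work goes in short steps, Python scripts to look and compute and a tool call to move; the robot and the scene stay as the last step left them, time stands still between calls to the robot, and variables do not carry over. Pictures are saved under pics/ and viewed, at most 10 in all, crops included, and the job is handed in when it is done.

Besides the shell and the picture viewer there is one more tool, called after "Call:" as name(argument=value, ...) on one line, values as JSON. carry_out: Moves the arm, as the interface text tells. Its arguments: {"type":"object","properties":{"moves":{"type":"array"}},"required":["moves"]}

```bash
mkdir -p pics
python3 - <<'E'
from workcell import arm,get_image,camera_info,recognise,spot_point
import cv2,numpy as np
for n in ("side","top"):
    im=get_image(n); cv2.imwrite(f"pics/{n}0.png",im[:,:,::-1]); print(n,camera_info(n))
    for q in ("board","board_end","spare_board","holder","fixed_face","jaw_face","jaw_grip","tray","bottle","jar","spool","screwdriver","reel"):
        print(n,q,[(np.round(d["point"]).tolist(),round(d["score"],2)) for d in spot_point(q,n)][:4])
s=arm.state();print(s)
E
```

```text
side {'fx': 357.74428344110737, 'fy': 357.74428344110737, 'cx': 256.06625754490346, 'cy': 193.74057050094785, 'k1': 0.021668266820588467, 'rvec': array([ 0.49737339, -2.61525564,  1.27534026]), 'tvec': array([ 461.04870845,  135.25417394, 1105.89273413])}
side board [([346.0, 538.0, -1.0], 0.97), ([261.0, 369.0, 2.0], 0.94), ([463.0, 287.0, 15.0], 0.9), ([696.0, 187.0, -2.0], 0.86)]
side board_end [([297.0, 318.0, 2.0], 0.93), ([527.0, 301.0, 19.0], 0.86), ([633.0, 200.0, 11.0], 0.68)]
side spare_board [([484.0, 176.0, 19.0], 0.63)]
side holder [([571.0, -197.0, 2.0], 0.95), ([485.0, 178.0, 16.0], 0.65)]
side fixed_face [([544.0, -95.0, 37.0], 0.94)]
side jaw_face [([560.0, -145.0, 33.0], 0.7), ([486.0, 176.0, 16.0], 0.46)]
side jaw_grip [([570.0, -174.0, 83.0], 0.76)]
side tray [([478.0, 235.0, 0.0], 0.94)]
side bottle [([396.0, 5.0, 0.0], 0.97)]
side jar [([516.0, 4.0, 1.0], 0.61)]
side spool [([655.0, -4.0, -2.0], 0.65)]
side screwdriver [([574.0, 470.0, -0.0], 0.65)]
side reel [([548.0, -477.0, -2.0], 0.61), ([485.0, 175.0, 17.0], 0.48), ([573.0, -203.0, 0.0], 0.3)]
top {'fx': 46
[... 1052 characters left out ...]
me': 1.4, 'joint_pos': array([-1.20488734e+00,  2.63917389e-01,  1.60399138e+00,  1.00391544e-05,
        1.27365599e+00, -3.69107716e-02]), 'qd': array([ 0.00023217,  0.00210891, -0.00023469, -0.00013623, -0.00023834,
        0.00101185]), 'joint_efforts': array([ 3.96448986e-04, -5.02047622e+01, -3.57248640e+01,  7.29781715e-02,
        1.85263075e-02, -8.43271948e-06]), 'eef_pos': array([ 264.60909072, -620.98797261,  238.69865244]), 'tool_rot': array([1.29696240e-05, 9.79785798e-01, 2.00049471e-01, 7.01825358e-06]), 'contact_force': array([-0.00413545,  0.34441023,  0.63774321]), 'torque': array([ 0.0121547 ,  0.00803057, -0.01275456]), 'gripper_force': 0.0, 'opening': 88.19994848817181}
```

View pics/top0.png

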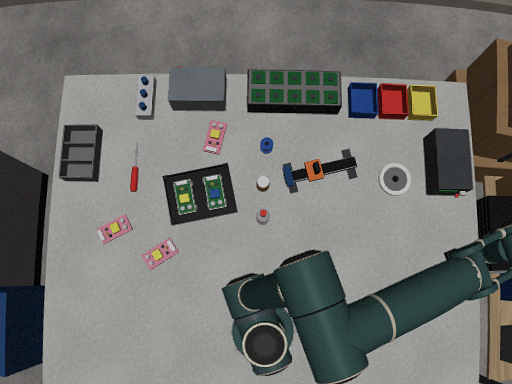

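View pics/side0.png

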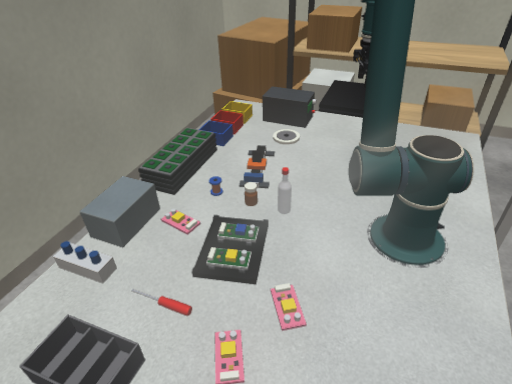

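Candidates for the wanted board in the top view are the green board with the yellow block (184,197), the spare with the blue block (214,192), and pink look-alikes at (215,136), (114,229) and (160,252). By the description I choose (184,197), which is (229,257) in the side view. The holder is at (320,168) and its jaw is at (315,170), close to the blue jaw (289,174). Next I'll check this in one crop and get the silhouettes.

```bash
cat > h.py <<'E'
import cv2,numpy as np
from workcell import *
def cam(n):
    c=camera_info(n);K=np.array([[c["fx"],0,c["cx"]],[0,c["fy"],c["cy"]],[0,0,1.]]);return K,np.array([c["k1"],0,0,0,0]),c["rvec"],c["tvec"]
def proj(n,P):
    K,d,r,t=cam(n);return cv2.projectPoints(np.float64(P).reshape(-1,1,3),r,t,K,d)[0][:,0]
def ray(n,px):
    K,d,r,t=cam(n);R=cv2.Rodrigues(r)[0];u=cv2.undistortPoints(np.float64([[px]]),K,d)[0,0]
    v=R.T@np.array([u[0],u[1],1]);return -R.T@t,v/np.linalg.norm(v)
def onz(n,px,z):
    o,v=ray(n,px);return o+v*(z-o[2])/v[2]
def tri(a,b):  # rays (o,v) -> point, miss
    A=[];B=[]
    (o1,v1),(o2,v2)=a,b
    s=np.linalg.lstsq(np.stack([v1,-v2],1),o2-o1,rcond=None)[0];p,q=o1+s[0]*v1,o2+s[1]*v2
    return (p+q)/2,np.linalg.norm(p-q)
def sil(q,n,near):
    best=None
    for d in silhouettes(q,n):
        m=d["region"];y,x=np.nonzero(m)
        if len(x)==0: continue
        c=np.array([x.mean(),y.mean()]);e=np.linalg.norm(c-near)
        if e<20 and (best is None or e<best[0]): best=(e,m,c,d["score"])
    return best
E
python3 - <<'E'
from h import *
out=[]
for n,b,h in (("top",(184,197),(318,168)),("side",(229,257),(258,165))):
    im=get_image(n)[:,:,::-1].copy()
    m={}
    for q,near in (("board",b),("holder",h),("jaw",h)):
        s=sil(q,n,near)
        if s is None: print(n,q,None);continue
        m[q]=s[1];print(n,q,s[2].round(1),round(s[3],2),s[1].sum())
        np.save(f"m_{n}_{q}.npy",s[1])
        (_,_),(w,hh),a=cv2.minAreaRect(np.argwhere(s[1])[:,::-1].astype(np.float32));print(w,hh,a)
    big=cv2.resize(im,None,fx=6,fy=6,interpolation=cv2.INTER_CUBIC)
    ov=big.copy()
    for q,c in (("board",(255,0,255)),("holder",(255,255,0)),("jaw",(0,255,0))):
        if q in m:
            M=cv2.resize(m[q].astype(np.uint8),None,fx=6,fy=6,interpolation=cv2.INTER_NEAREST)
            cv2.drawContours(ov,cv2.findContours(M,0,2)[0],-1,c,1)
    for c in (b,h):
        x,y=int(c[0]*6),int(c[1]*6);out.append(ov[y-150:y+150,x-200 if c==b else x-250:x+200 if c==b else x+250])
W=lambda a:cv2.resize(a,(400,300) )
cv2.imwrite("pics/crop1.png",np.vstack([np.hstack([W(out[0]),W(out[1])]),np.hstack([W(out[2]),W(out[3])])]))
E
```

```text
top board None
top holder [318.8 169.9] 0.68 1440
31.0445556640625 74.45843505859375 75.96376037597656
top jaw [313.4 169.9] 0.85 307
19.887920379638672 15.764815330505371 75.96376037597656
side board [229.7 257.8] 0.71 790
43.48074722290039 19.982805252075195 6.581944942474365
side holder [256.7 166.6] 0.89 685
27.125829696655273 42.08613967895508 9.462323188781738
side jaw [256.9 161.1] 0.5 300
18.994224548339844 19.767244338989258 6.340191841125488
```

View pics/crop1.png

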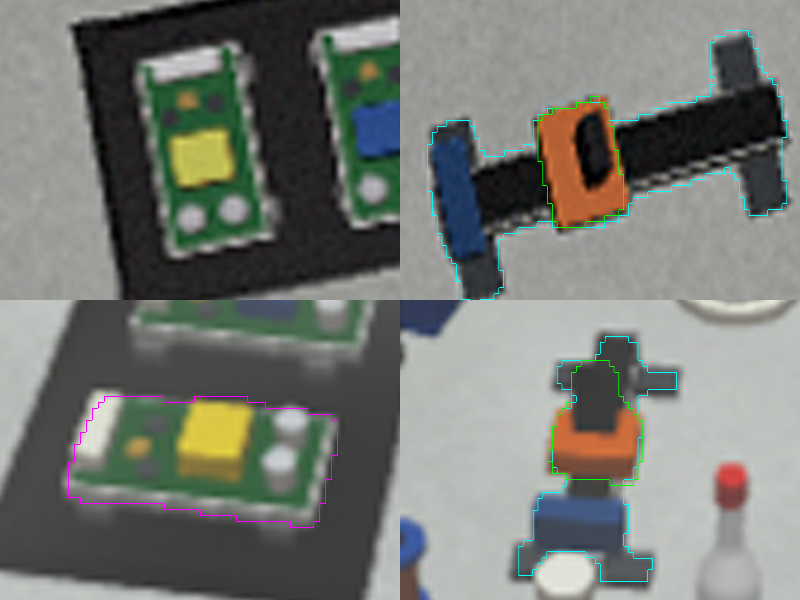

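The crop confirms the choice: the yellow-block board sits in the tray with its white connector at the far end (top ≈(182,182), side ≈(212,248)), and no pink board is involved. The orange jaw is about mid-rail, with its grip standing free. Next I'll fit the poses to these masks and edges.

```bash
cat >> h.py <<'E'
from scipy.optimize import least_squares,minimize
S=6
def boxpts(b,x,y,yaw):
    (x0,x1),(y0,y1),(z0,z1)=b;P=np.array([[i,j,k] for i in(x0,x1) for j in(y0,y1) for k in(z0,z1)],float)
    c,s=np.cos(yaw),np.sin(yaw);return np.c_[x+c*P[:,0]-s*P[:,1],y+s*P[:,0]+c*P[:,1],P[:,2]]
def render(n,boxes,x,y,yaw,shape):
    M=np.zeros(shape,np.uint8)
    for b in boxes:
        p=proj(n,boxpts(b,x,y,yaw))*S+(S-1)/2
        cv2.fillConvexPoly(M,cv2.convexHull((p*16).round().astype(np.int32)),1,lineType=8,shift=4)
    return M>0
def fit(views,boxesf,p0,step):
    # views: list of (camera, mask at S x)
    def f(p):
        L=0
        for n,m in views:
            r=render(n,boxesf(p),p[0],p[1],p[2],m.shape);L+=1-(r&m).sum()/max(1,(r|m).sum())
        return L
    sim=np.vstack([p0]+[np.array(p0)+np.eye(len(p0))[i]*step[i] for i in range(len(p0))])
    r=minimize(f,p0,method="Nelder-Mead",options=dict(initial_simplex=sim,xatol=.02,fatol=1e-5,maxiter=400));return r.x,r.fun
def up(n):
    return cv2.resize(get_image(n),None,fx=S,fy=S,interpolation=cv2.INTER_LINEAR).astype(int)
def roi(M,c,r):
    Z=np.zeros_like(M);x,y=int(c[0]*S),int(c[1]*S);r=int(r*S);Z[y-r:y+r,x-r:x+r]=M[y-r:y+r,x-r:x+r]
    k,l,st,_=cv2.connectedComponentsWithStats(Z.astype(np.uint8));return l==1+np.argmax(st[1:,4])
E
cat > m1.py <<'E'
from h import *
T,D=up("top"),up("side")
# board: bright frame/green against dark tray
def bm(I,c,r): 
    M=roi((I.max(2)>75),c,r);k,h=cv2.findContours(M.astype(np.uint8),0,2),0
    return cv2.drawContours(np.zeros(M.shape,np.uint8),[max(k[0],key=cv2.contourArea)],-1,1,-1)>0
mb=bm(T,(184.5,197),19.5)
print("board top-only",fit([("top",mb)],lambda p:[((-60,60),(-31,31),(14,24))],[463,289,.2],[5,5,.05]))
tc=np.array([[137,68],[237,43],[272,235],[172,255]])/6+[184-33.33,172]
sc=np.array([[72,185],[312,213],[336,114]])/6+[229-33.33,232]
def res(p):
    P=boxpts(((-60,60),(-31,31),(p[3],p[3])),*p[:3])[::2]  # --,-+,+-,++
    return np.r_[(proj("top",P[[3,2,0,1]])-tc).ravel(),(proj("side",P[[3,1,0]])-sc).ravel()]
r=least_squares(res,[463,289,.2,24]);print("board corners",r.x.round(3),"res",r.fun.round(1))
blue=lambda I:(I[:,:,2]>I[:,:,0]+25)&(I[:,:,2]>I[:,:,1]+12)
org=lambda I:(I[:,:,0]>I[:,:,2]+55)&(I[:,:,0]>I[:,:,1]+35)
bl=[("top",roi(blue(T),(289,174),14)),("side",roi(blue(D),(253,178),16))]
print("blue px",[m.sum()/36 for _,m in bl])
for v in ([bl[0]],[bl[1]],bl): print("fixed (as holder x,y,yaw)",fit(v,lambda p:[((-35,35),(110,135),(30,56))],[572,-198,.27],[5,5,.05]))
to=roi(org(T),(314,170),14); k=cv2.findContours(to.astype(np.uint8),0,2)[0]; to=cv2.drawContours(np.zeros(to.shape,np.uint8),[cv2.convexHull(np.vstack(k))],-1,1,-1)>0
print("orange block centre x,y,yaw",fit([("top",to)],lambda p:[((-35,35),(-27.5,27.5),(30,50))],[567,-174,.27],[5,5,.05]))
hm=[(n,cv2.resize(np.load(f"m_{n}_holder.npy").astype(np.uint8),None,fx=S,fy=S,interpolation=0)>0) for n in("top","side")]
f=lambda p:[((-20,20),(-135,135),(0,30)),((-55,55),(-135,-135+p[3]),(0,8)),((-55,55),(135-p[3],135),(0,8)),((-35,35),(110,135),(0,56)),((-35,35),(p[4]-55,p[4]),(30,50)),((-18,18),(p[4]-40,p[4]-24),(50,95))]
print("holder sil",fit(hm[:1],f,[572,-198,.27,28,55],[4,4,.04,4,5]))
E
python3 m1.py
```

```text
board top-only (array([4.64817023e+02, 2.86052422e+02, 2.23924204e-01]), np.float64(0.05161375778180055))
board corners [4.63206e+02 2.83527e+02 2.26000e-01 2.08700e+01] res [-0.2 -1.  -0.  -0.4  0.3  0.1 -0.1  0.3 -0.8  0.1  0.9  0.   0.6  0.2]
blue px [np.float64(145.91666666666666), np.float64(94.55555555555556)]
fixed (as holder x,y,yaw) (array([ 5.74983585e+02, -2.00225310e+02,  2.73770639e-01]), np.float64(0.1338829348722177))
fixed (as holder x,y,yaw) (array([ 5.86952037e+02, -2.23432625e+02,  2.95104277e-01]), np.float64(0.5025663587036222))
fixed (as holder x,y,yaw) (array([ 5.74354462e+02, -2.00954201e+02,  2.63656991e-01]), np.float64(0.6510900569618521))
orange block centre x,y,yaw (array([ 5.65040843e+02, -1.74655892e+02,  2.58318580e-01]), np.float64(0.06336338820415255))
holder sil (array([ 5.70560563e+02, -1.98417922e+02,  2.60515258e-01,  4.01932574e+01,
        5.39500943e+01]), np.float64(0.10048815765684327))
```

Call:
carry_out(moves=[{"slide": [0, 0, 0], "twist": 1.0, "grip": 1}, {"slide": [0, 0, 0], "twist": 0.35, "grip": 1}, {"slide": [0.58, -0.5, 0], "twist": 0, "grip": 1}, {"slide": [0.58, -0.5, 0], "twist": 0, "grip": 1}, {"slide": [0.58, -0.5, 0], "twist": 0, "grip": 1}, {"slide": [0.58, -0.5, 0], "twist": 0, "grip": 1}, {"slide": [0.58, -0.5, 0], "twist": 0, "grip": 1}, {"slide": [0.58, -0.5, 0], "twist": 0, "grip": 1}, {"slide": [0.58, -0.5, 0], "twist": 0, "grip": 1}, {"slide": [0.58, -0.5, 0], "twist": 0, "grip": 1}])

```text
time: 2.9
eef_pos: [437.7, -366.5, 238.9]
tool_rot: [0.0, 0.991, 0.13, 0.0]
contact_force: [1.0, -0.0, -0.3]
opening: 88.1
gripper_force: 0.0
```

```bash
cat >> h.py <<'E'
def go(x,y,z,a):
    """tool-frame units still to go from the measured pose to TCP x,y,z with tool-x angle a (tool down)"""
    from scipy.spatial.transform import Rotation as Ro
    s=arm.state();q=s["tool_rot"];R=Ro.from_quat(np.r_[q[1:],q[0]]).as_matrix();c=np.arctan2(R[1,0],R[0,0])
    d=R.T@(np.array([x,y,z])-s["eef_pos"])
    tw=-(a-c+np.pi)%(2*np.pi)
    tw=-((a-c+np.pi)%(2*np.pi)-np.pi)
    R2=np.array([[np.cos(a),np.sin(a),0],[np.sin(a),-np.cos(a),0],[0,0,-1]])
    print("t",round(s["time"],2),"tcp",s["eef_pos"].round(1),"a",round(c,3),"tilt",round(np.arccos(min(1,-R[2,2])),3),"F",s["contact_force"].round(1),"open",round(s["opening"],1),"grip",s["gripper_force"])
    print("to go now-axes",(d/50).round(3),"twist",round(np.degrees(tw)/6,3),"after-twist axes",(R2.T@(np.array([x,y,z])-s["eef_pos"])/50).round(3))
E
python3 -c "
from h import *
go(566,-178.5,62,.262)"
```

```text
t 2.9 tcp [ 437.7 -366.5  238.9] a 0.261 tilt 0.001 F [ 1.  -0.  -0.3] open 88.1 grip 0.0
to go now-axes [ 3.448 -2.971  3.539] twist -0.007 after-twist axes [ 3.452 -2.967  3.539]
```

Call:
carry_out(moves=[{"slide": [0.575, -0.495, 0], "twist": 0, "grip": 1}, {"slide": [0.575, -0.495, 0], "twist": 0, "grip": 1}, {"slide": [0.575, -0.495, 0], "twist": 0, "grip": 1}, {"slide": [0.575, -0.495, 0], "twist": 0, "grip": 1}, {"slide": [0.575, -0.495, 0], "twist": 0, "grip": 1}, {"slide": [0.575, -0.495, 0], "twist": 0, "grip": 1}, {"slide": [0, 0, 0.8], "twist": 0, "grip": 1}, {"slide": [0, 0, 0.8], "twist": 0, "grip": 1}, {"slide": [0, 0, 0.7], "twist": 0, "grip": 0.8}, {"slide": [0, 0, 0.2], "twist": 0, "grip": 0.8}])

```text
time: 3.9
eef_pos: [562.1, -178.4, 109.2]
tool_rot: [-0.002, 0.991, 0.131, -0.003]
contact_force: [-0.8, -0.4, -0.1]
opening: 74.1
gripper_force: 0.0
```

Run:
```python
from h import *
go(566,-178.5,62,.262)
a=[]
for n in("top","side"):
    im=get_image(n); p=proj(n,[[566,-178.5,80]])[0]; x,y=p.astype(int)
    a.append(cv2.resize(im[y-40:y+40,x-50:x+50,::-1],(400,320),interpolation=cv2.INTER_CUBIC))
cv2.imwrite("pics/c2.png",np.hstack(a))
```

```text
t 3.9 tcp [ 562.1 -178.4  109.2] a 0.262 tilt 0.008 F [-0.8 -0.4 -0.1] open 74.1 grip 0.0
to go now-axes [0.08  0.027 0.943] twist -0.001 after-twist axes [0.074 0.023 0.944]
```

View pics/c2.png

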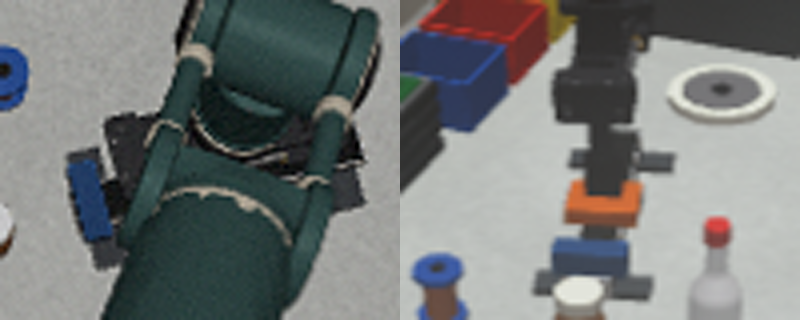

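The side crop shows the fingers lined up over the black jaw grip (610,160) with the orange block (603,200) below, so I'll lower and close.

Call:
carry_out(moves=[{"slide": [0.07, 0.02, 0.5], "twist": 0, "grip": 0.8}, {"slide": [0, 0, 0.42], "twist": 0, "grip": 0.6}, {"slide": [0, 0, 0], "twist": 0, "grip": 0.35}, {"slide": [0, 0, 0], "twist": 0, "grip": 0.2}, {"slide": [0, 0, 0], "twist": 0, "grip": 0.1}, {"slide": [0, 0, 0], "twist": 0, "grip": 0.1}, {"slide": [0, 0, 0], "twist": 0, "grip": 0.1}, {"slide": [0, 0, 0], "twist": 0, "grip": 0.1}])

```text
time: 4.8
eef_pos: [569.3, -179.5, 68.5]
tool_rot: [-0.0, 0.991, 0.13, 0.0]
contact_force: [0.3, 2.7, 1.4]
opening: 16.8
gripper_force: 1.2
```

Call:
carry_out(moves=[{"slide": [0, 0, 0], "twist": 0, "grip": 0.05}, {"slide": [0, 0.1, 0], "twist": 0, "grip": 0.05}, {"slide": [0, 0.25, 0], "twist": 0, "grip": 0.05}, {"slide": [0, 0.3, 0], "twist": 0, "grip": 0.05}, {"slide": [0, 0.3, 0], "twist": 0, "grip": 0.05}, {"slide": [0, 0.3, 0], "twist": 0, "grip": 0.05}, {"slide": [0, 0.25, 0], "twist": 0, "grip": 0.05}, {"slide": [0, 0.1, 0], "twist": 0, "grip": 0.05}, {"slide": [0, 0, 0], "twist": 0, "grip": 0.05}, {"slide": [0, 0, 0], "twist": 0, "grip": 0.05}])

```text
time: 5.8
eef_pos: [590.1, -258.6, 68.5]
tool_rot: [0.001, 0.991, 0.13, 0.001]
contact_force: [-0.6, -2.7, 5.2]
opening: 15.5
gripper_force: 30.0
```

Call:
carry_out(moves=[{"slide": [0, 0, 0], "twist": 0, "grip": 0.5}, {"slide": [0, 0, 0], "twist": 0, "grip": 0.5}, {"slide": [0, 0, 0], "twist": 0, "grip": 0.5}, {"slide": [0, 0, -0.4], "twist": 0, "grip": 0.5}, {"slide": [0, 0, -0.8], "twist": 0, "grip": 0.86}, {"slide": [0, 0, -0.8], "twist": 0, "grip": 0.86}, {"slide": [0, 0, -0.8], "twist": 0, "grip": 0.86}, {"slide": [0, 0, -0.8], "twist": 0, "grip": 0.86}, {"slide": [0, 0, -0.2], "twist": 0.35, "grip": 0.86}])

```text
time: 6.7
eef_pos: [592.0, -257.8, 263.8]
tool_rot: [0.002, 0.994, 0.112, 0.004]
contact_force: [0.9, -0.3, 1.0]
opening: 75.8
gripper_force: 0.0
```

Run:
```python
from h import *
go(464,286,8,.225)
```

```text
t 6.7 tcp [ 592.  -257.8  263.8] a 0.225 tilt 0.009 F [ 0.9 -0.3  1. ] open 75.8 grip 0.0
to go now-axes [ -0.11  -11.201   5.056] twist -0.005 after-twist axes [ -0.068 -11.174   5.117]
```

Call:
carry_out(moves=[{"slide": [0, -0.6, 0], "twist": 0, "grip": 0.86}, {"slide": [0, -0.8, 0], "twist": 0, "grip": 0.86}, {"slide": [0, -0.8, 0], "twist": 0, "grip": 0.86}, {"slide": [0, -0.8, 0], "twist": 0, "grip": 0.86}, {"slide": [0, -0.8, 0], "twist": 0, "grip": 0.86}, {"slide": [0, -0.8, 0], "twist": 0, "grip": 0.86}, {"slide": [0, -0.8, 0], "twist": 0, "grip": 0.86}, {"slide": [0, -0.8, 0], "twist": 0, "grip": 0.86}, {"slide": [0, -0.8, 0], "twist": 0, "grip": 0.86}, {"slide": [0, -0.8, 0], "twist": 0, "grip": 0.86}])

```text
time: 7.7
eef_pos: [501.6, 124.8, 257.3]
tool_rot: [-0.0, 0.994, 0.112, -0.0]
contact_force: [1.3, 0.9, -0.0]
opening: 76.1
gripper_force: 0.0
```

Call:
carry_out(moves=[{"slide": [0, -0.8, 0], "twist": 0, "grip": 0.86}, {"slide": [0, -0.8, 0.2], "twist": 0, "grip": 0.86}, {"slide": [0, -0.8, 0.7], "twist": 0, "grip": 0.86}, {"slide": [0, -0.75, 0.7], "twist": 0, "grip": 0.86}, {"slide": [0, -0.3, 0.8], "twist": 0, "grip": 0.86}, {"slide": [0, 0, 0.7], "twist": 0, "grip": 0.86}, {"slide": [0, 0, 0.5], "twist": 0, "grip": 0.86}, {"slide": [0, 0, 0], "twist": 0, "grip": 0.86}])

```text
time: 8.5
eef_pos: [460.8, 286.4, 75.9]
tool_rot: [0.002, 0.994, 0.113, -0.004]
contact_force: [-0.2, -0.2, 0.4]
opening: 75.9
gripper_force: 0.0
```

Run:
```python
from h import *
go(464,286,8,.225)
a=[]
for n in("top","side"):
    im=get_image(n); p=proj(n,[[464,286,40]])[0]; x,y=p.astype(int)
    a.append(cv2.resize(im[y-40:y+40,x-50:x+50,::-1],(400,320),interpolation=cv2.INTER_CUBIC))
cv2.imwrite("pics/c3.png",np.hstack(a))
```

```text
t 8.5 tcp [460.8 286.4  75.9] a 0.226 tilt 0.01 F [-0.2 -0.2  0.4] open 75.9 grip 0.0
to go now-axes [0.073 0.018 1.357] twist 0.007 after-twist axes [0.06  0.022 1.358]
```

View pics/c3.png

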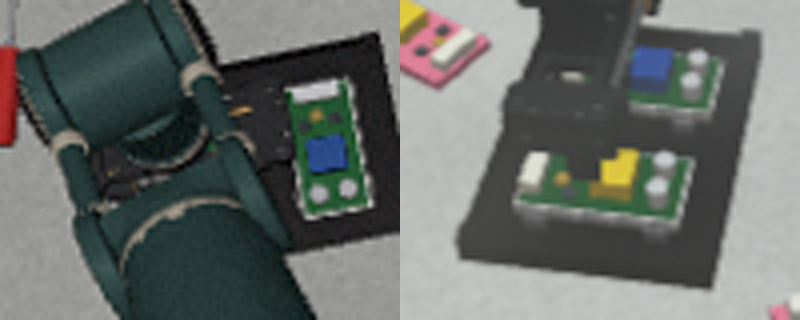

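The side crop shows the near finger above the yellow block (600,160), roughly mid-length, with the frame clear below. The spare is untouched, so I'll go down carefully.

Call:
carry_out(moves=[{"slide": [0.06, 0.02, 0.5], "twist": 0, "grip": 0.86}, {"slide": [0, 0, 0.4], "twist": 0, "grip": 0.86}, {"slide": [0, 0, 0.1], "twist": 0, "grip": 0.86}, {"slide": [0, 0, 0], "twist": 0, "grip": 0.86}])

```text
time: 9.0
eef_pos: [468.7, 287.9, 31.6]
tool_rot: [-0.0, 0.994, 0.112, 0.0]
contact_force: [-0.0, 0.2, 0.5]
opening: 75.6
gripper_force: 0.0
```

Call:
carry_out(moves=[{"slide": [0, 0, 0.06], "twist": 0, "grip": 0.86}, {"slide": [0, 0, 0.06], "twist": 0, "grip": 0.86}, {"slide": [0, 0, 0], "twist": 0, "grip": 0.86}])

```text
time: 9.3
eef_pos: [468.5, 287.9, 25.2]
tool_rot: [-0.0, 0.994, 0.112, 0.0]
contact_force: [-0.5, 0.6, 0.1]
opening: 75.7
gripper_force: 0.0
```

Call:
carry_out(moves=[{"slide": [-0.1, 0.02, 0], "twist": 0, "grip": 0.86}, {"slide": [0, 0, 0.08], "twist": 0, "grip": 0.86}, {"slide": [0, 0, 0.08], "twist": 0, "grip": 0.86}, {"slide": [0, 0, 0], "twist": 0, "grip": 0.86}])

```text
time: 9.7
eef_pos: [462.8, 285.3, 15.9]
tool_rot: [0.0, 0.994, 0.112, -0.001]
contact_force: [0.0, -0.1, -0.1]
opening: 75.9
gripper_force: 0.0
```

Call:
carry_out(moves=[{"slide": [0, 0, 0.08], "twist": 0, "grip": 0.86}, {"slide": [0, 0, 0.08], "twist": 0, "grip": 0.86}, {"slide": [0, 0, 0], "twist": 0, "grip": 0.82}, {"slide": [0, 0, 0], "twist": 0, "grip": 0.79}, {"slide": [0, 0, 0], "twist": 0, "grip": 0.76}])

```text
time: 10.2
eef_pos: [463.6, 285.7, 8.7]
tool_rot: [-0.0, 0.994, 0.112, 0.0]
contact_force: [-0.4, -1.2, 0.1]
opening: 67.3
gripper_force: 0.0
```

Call:
carry_out(moves=[{"slide": [0, 0, 0], "twist": 0, "grip": 0.74}, {"slide": [0, 0, 0], "twist": 0, "grip": 0.72}, {"slide": [0, 0, 0], "twist": 0, "grip": 0.71}, {"slide": [0, 0, 0], "twist": 0, "grip": 0.7}])

```text
time: 10.6
eef_pos: [463.6, 285.7, 8.8]
tool_rot: [-0.0, 0.994, 0.112, 0.0]
contact_force: [-0.6, -0.7, 0.9]
opening: 61.8
gripper_force: 12.3
```

Call:
carry_out(moves=[{"slide": [0, 0, 0], "twist": 0, "grip": 0.69}, {"slide": [0, 0, 0], "twist": 0, "grip": 0.69}, {"slide": [0, 0, 0], "twist": 0, "grip": 0.69}])

```text
time: 10.9
eef_pos: [463.5, 285.7, 8.8]
tool_rot: [-0.0, 0.994, 0.112, 0.0]
contact_force: [0.3, 0.5, 0.6]
opening: 61.7
gripper_force: 30.0
```

Call:
carry_out(moves=[{"slide": [0, 0, -0.1], "twist": 0, "grip": 0.66}, {"slide": [0, 0, -0.2], "twist": 0, "grip": 0.66}, {"slide": [0, 0, -0.4], "twist": 0, "grip": 0.66}, {"slide": [0, 0, -0.6], "twist": 0, "grip": 0.66}, {"slide": [0, 0, -0.7], "twist": 0, "grip": 0.66}, {"slide": [0, 0, -0.7], "twist": 0, "grip": 0.66}, {"slide": [0, 0, -0.7], "twist": 0, "grip": 0.66}, {"slide": [0, 0, -0.6], "twist": 0, "grip": 0.66}, {"slide": [0, 0, -0.3], "twist": 0, "grip": 0.66}, {"slide": [0, 0, 0], "twist": 0, "grip": 0.66}])

```text
time: 11.9
eef_pos: [464.9, 286.4, 226.8]
tool_rot: [-0.001, 0.994, 0.112, 0.003]
contact_force: [0.2, 0.4, -1.4]
opening: 61.6
gripper_force: 30.0
```

Run:
```python
from h import *
go(559,-152.3,120,1.833)
```

```text
t 11.9 tcp [464.9 286.4 226.8] a 0.225 tilt 0.006 F [ 0.2  0.4 -1.4] open 61.6 grip 29.997510015964508
to go now-axes [-0.133  8.977  2.121] twist -15.357 after-twist axes [-8.963 -0.457  2.137]
```

Call:
carry_out(moves=[{"slide": [0, 0, 0], "twist": -0.4, "grip": 0.66}, {"slide": [0, 0, 0], "twist": -0.9, "grip": 0.66}, {"slide": [0, 0, 0], "twist": -0.9, "grip": 0.66}, {"slide": [0, 0, 0], "twist": -0.9, "grip": 0.66}, {"slide": [0, 0, 0], "twist": -0.9, "grip": 0.66}, {"slide": [0, 0, 0], "twist": -0.9, "grip": 0.66}, {"slide": [0, 0, 0], "twist": -0.9, "grip": 0.66}, {"slide": [0, 0, 0], "twist": -0.9, "grip": 0.66}, {"slide": [0, 0, 0], "twist": -0.9, "grip": 0.66}, {"slide": [0, 0, 0], "twist": -0.9, "grip": 0.66}])

```text
time: 12.9
eef_pos: [462.1, 284.8, 220.8]
tool_rot: [-0.0, 0.848, 0.531, -0.002]
contact_force: [-0.7, 0.6, -1.6]
opening: 61.5
gripper_force: 30.0
```

Call:
carry_out(moves=[{"slide": [0, 0, 0], "twist": -0.9, "grip": 0.66}, {"slide": [0, 0, 0], "twist": -0.9, "grip": 0.66}, {"slide": [0, 0, 0], "twist": -0.9, "grip": 0.66}, {"slide": [0, 0, 0], "twist": -0.9, "grip": 0.66}, {"slide": [0, 0, 0], "twist": -0.9, "grip": 0.66}, {"slide": [0, 0, 0], "twist": -0.9, "grip": 0.66}, {"slide": [0, 0, 0], "twist": -0.9, "grip": 0.66}, {"slide": [0, 0, 0], "twist": -0.56, "grip": 0.66}, {"slide": [-0.3, -0.02, 0], "twist": 0, "grip": 0.66}, {"slide": [-0.6, -0.03, 0], "twist": 0, "grip": 0.66}])

```text
time: 13.9
eef_pos: [471.7, 241.1, 221.6]
tool_rot: [-0.001, 0.608, 0.794, -0.001]
contact_force: [0.7, -0.7, -0.8]
opening: 61.6
gripper_force: 30.0
```

Call:
carry_out(moves=[{"slide": [-0.7, -0.035, 0], "twist": 0, "grip": 0.66}, {"slide": [-0.7, -0.035, 0], "twist": 0, "grip": 0.66}, {"slide": [-0.7, -0.035, 0], "twist": 0, "grip": 0.66}, {"slide": [-0.7, -0.035, 0], "twist": 0, "grip": 0.66}, {"slide": [-0.7, -0.035, 0], "twist": 0, "grip": 0.66}, {"slide": [-0.7, -0.035, 0], "twist": 0, "grip": 0.66}, {"slide": [-0.7, -0.035, 0], "twist": 0, "grip": 0.66}, {"slide": [-0.7, -0.035, 0], "twist": 0, "grip": 0.66}, {"slide": [-0.6, -0.035, 0], "twist": 0, "grip": 0.66}, {"slide": [-0.5, -0.035, 0], "twist": 0, "grip": 0.66}])

```text
time: 14.9
eef_pos: [541.5, -89.1, 222.0]
tool_rot: [-0.001, 0.61, 0.793, -0.001]
contact_force: [0.7, -0.1, -1.7]
opening: 61.5
gripper_force: 30.0
```

Run:
```python
from h import *
go(559,-152.3,120,1.833)
```

```text
t 14.9 tcp [541.5 -89.1 222. ] a 1.83 tilt 0.003 F [ 0.7 -0.1 -1.7] open 61.5 grip 29.998030364513397
to go now-axes [-1.312  0.019  2.039] twist -0.025 after-twist axes [-1.311  0.01   2.04 ]
```

Call:
carry_out(moves=[{"slide": [-0.6, 0, 0], "twist": 0, "grip": 0.66}, {"slide": [-0.5, 0, 0], "twist": 0, "grip": 0.66}, {"slide": [-0.25, 0, 0.2], "twist": 0, "grip": 0.66}, {"slide": [0, 0, 0.5], "twist": 0, "grip": 0.66}, {"slide": [0, 0, 0.6], "twist": 0, "grip": 0.66}, {"slide": [0, 0, 0.5], "twist": 0, "grip": 0.66}, {"slide": [0, 0, 0.25], "twist": 0, "grip": 0.66}, {"slide": [0, 0, 0], "twist": 0, "grip": 0.66}, {"slide": [0, 0, 0], "twist": 0, "grip": 0.66}])

```text
time: 15.8
eef_pos: [560.3, -151.7, 121.3]
tool_rot: [-0.0, 0.609, 0.794, -0.0]
contact_force: [-0.2, 0.0, -0.4]
opening: 61.8
gripper_force: 30.0
```

Run:
```python
from h import *
go(560.1,-156.2,75,1.833)
a=[]
for n in("top","side"):
    im=get_image(n); p=proj(n,[[560,-156,80]])[0]; x,y=p.astype(int)
    a.append(cv2.resize(im[y-40:y+40,x-50:x+50,::-1],(400,320),interpolation=cv2.INTER_CUBIC))
    for q in("board_end","fixed_face","board"):print(n,q,[(np.round(d["point"]).tolist(),round(d["score"],2)) for d in spot_point(q,n) if d["point"][1]<0])
cv2.imwrite("pics/c4.png",np.hstack(a))
```

```text
t 15.8 tcp [ 560.3 -151.7  121.3] a 1.833 tilt 0.0 F [-0.2  0.  -0.4] open 61.8 grip 29.997452795505524
to go now-axes [-0.086 -0.027  0.925] twist 0.002 after-twist axes [-0.086 -0.027  0.925]
top board_end [([542.0, -91.0, 131.0], 0.39)]
top fixed_face [([546.0, -93.0, 36.0], 0.65)]
top board []
side board_end [([544.0, -93.0, 133.0], 0.56)]
side fixed_face [([542.0, -96.0, 38.0], 0.6)]
side board [([558.0, -148.0, 128.0], 0.7)]
```

View pics/c4.png

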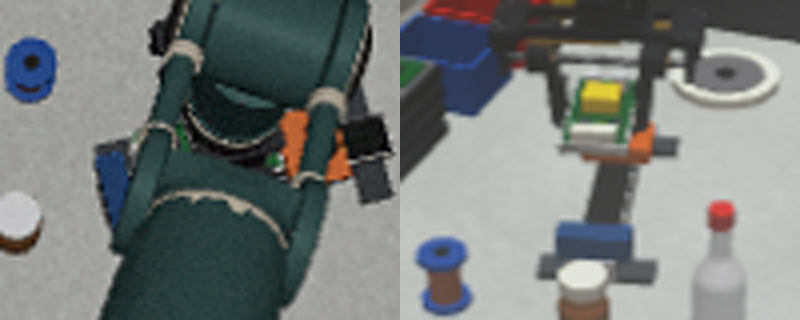

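The crop shows the board held level over the rail with the white connector (595,135) toward the blue jaw (595,240), and the orange jaw open behind. I'll back off about 6 mm from the fixed jaw and lower it.

Call:
carry_out(moves=[{"slide": [-0.13, -0.03, 0], "twist": 0, "grip": 0.66}, {"slide": [0, 0, 0.4], "twist": 0, "grip": 0.66}, {"slide": [0, 0, 0.5], "twist": 0, "grip": 0.66}, {"slide": [0, 0, 0.4], "twist": 0, "grip": 0.66}, {"slide": [0, 0, 0.2], "twist": 0, "grip": 0.66}, {"slide": [0, 0, 0.1], "twist": 0, "grip": 0.66}, {"slide": [0, 0, 0], "twist": 0, "grip": 0.66}, {"slide": [0, 0, 0], "twist": 0, "grip": 0.66}])

```text
time: 17.0
eef_pos: [561.3, -158.8, 42.1]
tool_rot: [0.001, 0.609, 0.794, 0.0]
contact_force: [0.3, 0.2, -1.4]
opening: 61.5
gripper_force: 30.0
```

Call:
carry_out(moves=[{"slide": [0, 0, 0.08], "twist": 0, "grip": 0.66}, {"slide": [0, 0, 0.06], "twist": 0, "grip": 0.66}, {"slide": [0, 0, 0.04], "twist": 0, "grip": 0.66}, {"slide": [0, 0, 0], "twist": 0, "grip": 0.66}])

```text
time: 17.4
eef_pos: [560.2, -158.3, 31.9]
tool_rot: [-0.0, 0.608, 0.794, -0.0]
contact_force: [-0.6, -0.1, -1.7]
opening: 62.1
gripper_force: 30.0
```

Call:
carry_out(moves=[{"slide": [0, 0, 0.04], "twist": 0, "grip": 0.66}, {"slide": [0, 0, 0.04], "twist": 0, "grip": 0.66}, {"slide": [0, 0, 0.02], "twist": 0, "grip": 0.66}, {"slide": [0, 0, 0], "twist": 0, "grip": 0.66}, {"slide": [0, 0, 0], "twist": 0, "grip": 0.66}])

```text
time: 17.9
eef_pos: [560.5, -158.4, 27.1]
tool_rot: [-0.0, 0.608, 0.794, -0.0]
contact_force: [-0.2, 0.6, -1.4]
opening: 61.5
gripper_force: 30.0
```

Call:
carry_out(moves=[{"slide": [0, 0, 0.02], "twist": 0, "grip": 0.66}, {"slide": [0, 0, 0], "twist": 0, "grip": 0.66}, {"slide": [0, 0, 0], "twist": 0, "grip": 0.66}])

```text
time: 18.2
eef_pos: [560.5, -158.4, 26.1]
tool_rot: [-0.0, 0.608, 0.794, -0.0]
contact_force: [-0.4, 0.7, -1.0]
opening: 61.8
gripper_force: 30.0
```

Call:
carry_out(moves=[{"slide": [0, 0, 0.02], "twist": 0, "grip": 0.66}, {"slide": [0, 0, 0], "twist": 0, "grip": 0.66}, {"slide": [0, 0, 0], "twist": 0, "grip": 0.66}])

```text
time: 18.5
eef_pos: [560.4, -158.4, 25.1]
tool_rot: [-0.0, 0.608, 0.794, -0.0]
contact_force: [0.2, 0.4, -0.6]
opening: 61.5
gripper_force: 30.0
```

Call:
carry_out(moves=[{"slide": [0, 0, 0.01], "twist": 0, "grip": 0.66}, {"slide": [0, 0, 0], "twist": 0, "grip": 0.66}, {"slide": [0, 0, 0], "twist": 0, "grip": 0.66}])

```text
time: 18.8
eef_pos: [560.6, -158.5, 24.8]
tool_rot: [0.0, 0.608, 0.794, 0.0]
contact_force: [-0.9, 0.2, 0.7]
opening: 61.6
gripper_force: 30.0
```

Call:
carry_out(moves=[{"slide": [0, 0, 0], "twist": 0, "grip": 0.75}, {"slide": [0, 0, 0], "twist": 0, "grip": 0.85}, {"slide": [0, 0, 0], "twist": 0, "grip": 0.85}, {"slide": [0, 0, -0.1], "twist": 0, "grip": 0.85}, {"slide": [0, 0, -0.4], "twist": 0, "grip": 0.85}, {"slide": [0, 0, -0.7], "twist": 0, "grip": 0.85}, {"slide": [0, 0, -0.7], "twist": 0, "grip": 0.85}, {"slide": [0, 0, -0.7], "twist": 0, "grip": 0.85}, {"slide": [0, 0, -0.4], "twist": 0, "grip": 0.85}, {"slide": [0, 0, 0], "twist": 0, "grip": 0.85}])

```text
time: 19.8
eef_pos: [563.2, -159.3, 179.4]
tool_rot: [0.004, 0.608, 0.794, 0.001]
contact_force: [1.3, -0.5, -0.2]
opening: 74.6
gripper_force: 0.0
```

Run:
```python
from h import *
go(588.5,-259,66,.262)
a=[]
for n in("top","side"):
    im=get_image(n); p=proj(n,[[570,-190,50]])[0]; x,y=p.astype(int)
    a.append(cv2.resize(im[y-40:y+40,x-50:x+50,::-1],(400,320),interpolation=cv2.INTER_CUBIC))
    for q in("board_end","fixed_face","board","jaw_face","jaw_grip"):print(n,q,[(np.round(d["point"]).tolist(),round(d["score"],2)) for d in spot_point(q,n) if d["point"][1]<-30])
cv2.imwrite("pics/c5.png",np.hstack(a))
```

```text
t 19.8 tcp [ 563.2 -159.3  179.4] a 1.833 tilt 0.008 F [ 1.3 -0.5 -0.2] open 74.6 grip 0.0
to go now-axes [-2.046 -0.045  2.277] twist 15.005 after-twist axes [-0.028  2.057  2.268]
top board_end [([542.0, -97.0, 35.0], 0.6)]
top fixed_face [([544.0, -93.0, 36.0], 0.7)]
top board []
top jaw_face [([580.0, -233.0, 36.0], 0.39)]
top jaw_grip [([584.0, -257.0, 77.0], 0.6)]
side board_end [([542.0, -98.0, 36.0], 0.53), ([589.0, -257.0, 84.0], 0.51)]
side fixed_face [([542.0, -94.0, 34.0], 0.97)]
side board [([558.0, -157.0, 30.0], 0.56)]
side jaw_face [([582.0, -226.0, 34.0], 0.49)]
side jaw_grip [([589.0, -257.0, 83.0], 0.64), ([582.0, -229.0, 37.0], 0.33)]
```

View pics/c5.png

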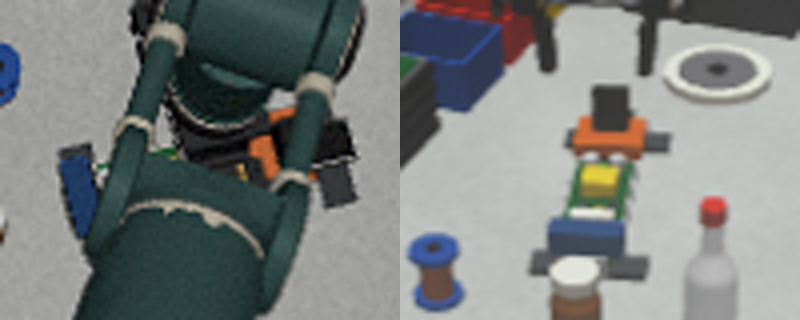

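The side crop shows the board flat on the rail between the jaws: white connector (590,212) just short of the blue jaw (588,235), tail near the orange jaw (610,135). Next I'll re-grip the jaw.

Call:
carry_out(moves=[{"slide": [-0.4, 0, 0], "twist": 0.3, "grip": 0.5}, {"slide": [-0.4, 0, 0], "twist": 0, "grip": 0.5}, {"slide": [-0.7, 0, 0], "twist": 0, "grip": 0.5}, {"slide": [-0.5, 0, 0], "twist": 0, "grip": 0.5}, {"slide": [0, 0, 0], "twist": 0.9, "grip": 0.5}, {"slide": [0, 0, 0], "twist": 0.9, "grip": 0.5}, {"slide": [0, 0, 0], "twist": 0.9, "grip": 0.5}, {"slide": [0, 0, 0], "twist": 0.9, "grip": 0.5}, {"slide": [0, 0, 0], "twist": 0.9, "grip": 0.5}, {"slide": [0, 0, 0], "twist": 0.9, "grip": 0.5}])

```text
time: 21.4
eef_pos: [584.2, -257.7, 174.7]
tool_rot: [0.0, 0.816, 0.578, -0.0]
contact_force: [-0.8, -0.3, -0.6]
opening: 44.2
gripper_force: 0.0
```

Call:
carry_out(moves=[{"slide": [0, 0, 0], "twist": 0.9, "grip": 0.5}, {"slide": [0, 0, 0], "twist": 0.9, "grip": 0.5}, {"slide": [0, 0, 0], "twist": 0.9, "grip": 0.5}, {"slide": [0, 0, 0], "twist": 0.9, "grip": 0.5}, {"slide": [0, 0, 0], "twist": 0.9, "grip": 0.5}, {"slide": [0, 0, 0], "twist": 0.9, "grip": 0.5}, {"slide": [0, 0, 0], "twist": 0.9, "grip": 0.5}, {"slide": [0, 0, 0], "twist": 0.9, "grip": 0.5}, {"slide": [0, 0, 0], "twist": 0.9, "grip": 0.5}, {"slide": [0, 0, 0], "twist": 0.9, "grip": 0.5}])

```text
time: 22.4
eef_pos: [584.2, -257.6, 174.7]
tool_rot: [0.0, 0.99, 0.144, 0.0]
contact_force: [0.4, -0.3, 0.6]
opening: 44.1
gripper_force: 0.0
```

Call:
carry_out(moves=[{"slide": [0, 0, 0], "twist": 0.3, "grip": 0.5}, {"slide": [0, 0, 0], "twist": 0, "grip": 0.5}, {"slide": [0, 0, 0], "twist": 0, "grip": 0.5}])

```text
time: 22.7
eef_pos: [584.1, -256.9, 174.6]
tool_rot: [0.0, 0.991, 0.131, 0.0]
contact_force: [0.2, 0.8, 0.1]
opening: 44.3
gripper_force: 0.0
```

```bash
python3 -c "
from h import *
go(588.5,-258.7,68,.262)"
```

```text
t 22.7 tcp [ 584.1 -256.9  174.6] a 0.262 tilt 0.0 F [0.2 0.8 0.1] open 44.3 grip 0.0
to go now-axes [0.075 0.058 2.133] twist 0.004 after-twist axes [0.075 0.058 2.133]
```

Call:
carry_out(moves=[{"slide": [0.075, 0.06, 0.4], "twist": 0, "grip": 0.5}, {"slide": [0, 0, 0.6], "twist": 0, "grip": 0.5}, {"slide": [0, 0, 0.5], "twist": 0, "grip": 0.5}, {"slide": [0, 0, 0.4], "twist": 0, "grip": 0.5}, {"slide": [0, 0, 0.2], "twist": 0, "grip": 0.5}, {"slide": [0, 0, 0], "twist": 0, "grip": 0.35}, {"slide": [0, 0, 0], "twist": 0, "grip": 0.2}, {"slide": [0, 0, 0], "twist": 0, "grip": 0.05}, {"slide": [0, 0, 0], "twist": 0, "grip": 0.05}, {"slide": [0, 0, 0], "twist": 0, "grip": 0.05}])

```text
time: 23.7
eef_pos: [589.6, -258.2, 71.4]
tool_rot: [0.001, 0.991, 0.131, 0.001]
contact_force: [0.8, -0.9, 3.6]
opening: 15.5
gripper_force: 30.0
```

Run:
```python
from h import *
go(588.5,-258.7,68,.262)
for n in("top","side"):
    for q in("board_end","fixed_face","board","jaw_face"):print(n,q,[(np.round(d["point"]).tolist(),round(d["score"],2)) for d in spot_point(q,n) if d["point"][1]<-30])
```

```text
t 23.7 tcp [ 589.6 -258.2   71.4] a 0.262 tilt 0.003 F [ 0.8 -0.9  3.6] open 15.5 grip 29.996638046577573
to go now-axes [-0.023  0.004  0.067] twist 0.004 after-twist axes [-0.023  0.004  0.067]
top board_end [([542.0, -97.0, 35.0], 0.6)]
top fixed_face [([544.0, -93.0, 36.0], 0.7)]
top board []
top jaw_face [([580.0, -233.0, 36.0], 0.39)]
side board_end [([542.0, -98.0, 36.0], 0.53), ([589.0, -257.0, 84.0], 0.51)]
side fixed_face [([542.0, -94.0, 34.0], 0.97)]
side board [([558.0, -157.0, 30.0], 0.56)]
side jaw_face [([582.0, -226.0, 34.0], 0.49)]
```

Call:
carry_out(moves=[{"slide": [0, -0.06, 0], "twist": 0, "grip": 0.05}, {"slide": [0, -0.08, 0], "twist": 0, "grip": 0.05}, {"slide": [0, -0.08, 0], "twist": 0, "grip": 0.05}, {"slide": [0, -0.04, 0], "twist": 0, "grip": 0.05}, {"slide": [0, -0.02, 0], "twist": 0, "grip": 0.05}])

```text
time: 24.6
eef_pos: [586.1, -244.9, 71.3]
tool_rot: [0.001, 0.991, 0.131, 0.001]
contact_force: [0.2, -3.2, 5.8]
opening: 15.4
gripper_force: 30.0
```

Call:
carry_out(moves=[{"slide": [0, -0.02, 0], "twist": 0, "grip": 0.05}, {"slide": [0, -0.02, 0], "twist": 0, "grip": 0.05}])

```text
time: 24.8
eef_pos: [585.7, -243.3, 71.3]
tool_rot: [0.001, 0.991, 0.131, 0.001]
contact_force: [0.5, -2.3, 5.6]
opening: 15.8
gripper_force: 30.0
```

Call:
carry_out(moves=[{"slide": [0, -0.02, 0], "twist": 0, "grip": 0.05}, {"slide": [0, 0, 0], "twist": 0, "grip": 0.05}])

```text
time: 25.0
eef_pos: [585.4, -242.2, 71.3]
tool_rot: [0.001, 0.991, 0.131, 0.001]
contact_force: [0.8, -3.1, 5.8]
opening: 15.9
gripper_force: 30.0
```

Call:
carry_out(moves=[{"slide": [0, -0.02, 0], "twist": 0, "grip": 0.05}, {"slide": [0, 0, 0], "twist": 0, "grip": 0.05}])

```text
time: 25.2
eef_pos: [585.1, -241.4, 71.3]
tool_rot: [0.001, 0.991, 0.131, 0.001]
contact_force: [0.5, -2.4, 5.0]
opening: 15.8
gripper_force: 30.0
```

Call:
carry_out(moves=[{"slide": [0, -0.02, 0], "twist": 0, "grip": 0.05}, {"slide": [0, 0, 0], "twist": 0, "grip": 0.05}])

```text
time: 25.4
eef_pos: [584.9, -240.4, 71.4]
tool_rot: [0.001, 0.991, 0.131, 0.002]
contact_force: [0.2, -3.3, 5.9]
opening: 15.6
gripper_force: 30.0
```

Run:
```python
from h import *
im=get_image("side"); p=proj("side",[[560,-150,40]])[0]; x,y=p.astype(int)
cv2.imwrite("pics/c6.png",cv2.resize(im[y-30:y+30,x-40:x+40,::-1],(800,600),interpolation=cv2.INTER_CUBIC))
get_image("top")
for n in("top","side"):
    for q in("board_end","fixed_face","board","jaw_face","jaw_grip"):print(n,q,[(np.round(d["point"]).tolist(),round(d["score"],2)) for d in spot_point(q,n) if d["point"][1]<-30])
```

```text
top board_end [([540.0, -92.0, 35.0], 0.66)]
top fixed_face [([546.0, -92.0, 38.0], 0.76)]
top board [([557.0, -150.0, 33.0], 0.9)]
top jaw_face []
top jaw_grip [([543.0, -95.0, 38.0], 0.61), ([545.0, -479.0, 2.0], 0.39)]
side board_end [([545.0, -93.0, 34.0], 0.59)]
side fixed_face [([544.0, -96.0, 38.0], 0.93)]
side board [([557.0, -152.0, 29.0], 0.61), ([542.0, -96.0, 34.0], 0.41), ([548.0, -476.0, -3.0], 0.33)]
side jaw_face [([575.0, -209.0, 35.0], 0.75)]
side jaw_grip [([585.0, -239.0, 84.0], 0.7)]
```

View pics/c6.png

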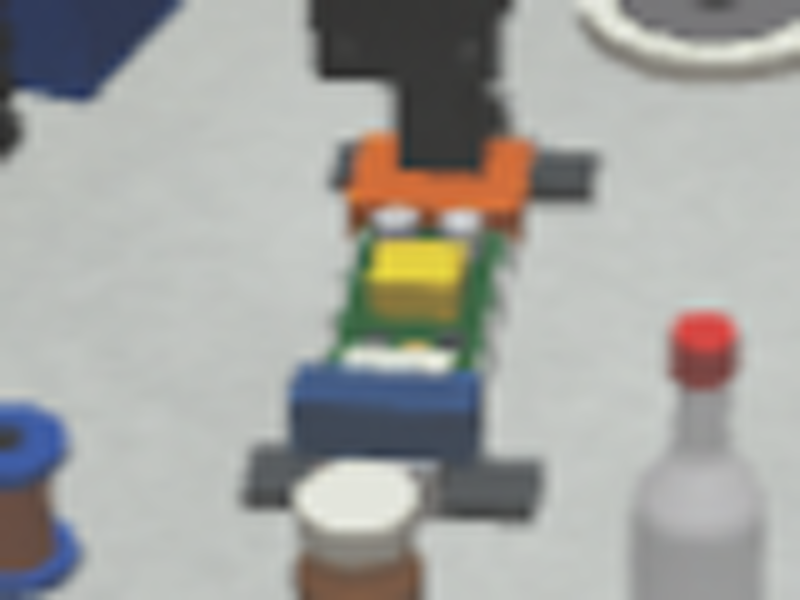

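The board has slid up so its connector (400,355) is at the blue jaw (385,400), with the orange jaw at its tail (440,215). Next I'll make fine steps until the force rises.

Call:
carry_out(moves=[{"slide": [0, -0.015, 0], "twist": 0, "grip": 0.05}, {"slide": [0, 0, 0], "twist": 0, "grip": 0.05}])

```text
time: 26.2
eef_pos: [584.7, -239.8, 71.3]
tool_rot: [0.001, 0.991, 0.131, 0.002]
contact_force: [1.4, -3.1, 5.2]
opening: 15.9
gripper_force: 30.0
```

Call:
carry_out(moves=[{"slide": [0, -0.015, 0], "twist": 0, "grip": 0.05}, {"slide": [0, 0, 0], "twist": 0, "grip": 0.05}])

```text
time: 26.4
eef_pos: [584.8, -239.8, 71.4]
tool_rot: [0.002, 0.991, 0.131, 0.002]
contact_force: [1.4, -5.2, 3.7]
opening: 15.6
gripper_force: 30.0
```

Call:
carry_out(moves=[{"slide": [0, -0.01, 0], "twist": 0, "grip": 0.05}, {"slide": [0, 0, 0], "twist": 0, "grip": 0.05}])

```text
time: 26.6
eef_pos: [584.8, -239.8, 71.3]
tool_rot: [0.002, 0.991, 0.131, 0.002]
contact_force: [1.4, -7.3, 4.2]
opening: 15.7
gripper_force: 30.0
```

Call:
carry_out(moves=[{"slide": [0, 0.01, 0], "twist": 0, "grip": 0.05}, {"slide": [0, 0, 0], "twist": 0, "grip": 0.35}, {"slide": [0, 0, 0], "twist": 0, "grip": 0.4}, {"slide": [0, 0, 0], "twist": 0, "grip": 0.4}, {"slide": [0, 0, -0.3], "twist": 0, "grip": 0.4}, {"slide": [0, 0, -0.7], "twist": 0, "grip": 0.4}, {"slide": [0, 0, -0.7], "twist": 0, "grip": 0.4}, {"slide": [0, 0, -0.7], "twist": 0, "grip": 0.4}, {"slide": [0, 0.3, -0.4], "twist": 0, "grip": 0.4}, {"slide": [-0.3, 0.7, 0], "twist": 0, "grip": 0.4}])

```text
time: 27.6
eef_pos: [585.0, -289.0, 216.1]
tool_rot: [0.002, 0.991, 0.133, 0.004]
contact_force: [-0.2, -1.0, 0.4]
opening: 35.1
gripper_force: 0.0
```

Call:
carry_out(moves=[{"slide": [-0.4, 0.7, 0], "twist": 0, "grip": 0.4}, {"slide": [-0.4, 0.7, 0], "twist": 0, "grip": 0.4}, {"slide": [-0.4, 0.7, 0], "twist": 0, "grip": 0.4}, {"slide": [-0.4, 0.7, 0], "twist": 0, "grip": 0.4}, {"slide": [-0.4, 0.7, 0], "twist": 0, "grip": 0.4}, {"slide": [-0.3, 0.5, 0], "twist": 0, "grip": 0.4}, {"slide": [0, 0, 0], "twist": 0, "grip": 0.4}, {"slide": [0, 0, 0], "twist": 0, "grip": 0.4}])

```text
time: 28.4
eef_pos: [522.1, -513.1, 210.0]
tool_rot: [-0.0, 0.991, 0.13, 0.0]
contact_force: [0.5, -0.4, -0.2]
opening: 35.4
gripper_force: 0.0
```

Run:
```python
from h import *
a=[]
for n in("top","side"):
    im=get_image(n); p=proj(n,[[566,-180,40]])[0]; x,y=p.astype(int)
    a.append(cv2.resize(im[y-32:y+32,x-40:x+40,::-1],(400,320),interpolation=cv2.INTER_CUBIC))
cv2.imwrite("pics/c7.png",np.hstack(a))
u=np.array([-.259,.966]);o=np.array([571.5,-198.7]);v=np.array([.966,.259])
for n in("top","side"):
    for q in("board_end","fixed_face","board","jaw_face","jaw_grip","spare_board"):print(n,q,[(np.round(d["point"]).tolist(),"hx,hy",np.round([(d["point"][:2]-o)@v,(d["point"][:2]-o)@u],1).tolist(),round(d["score"],2)) for d in spot_point(q,n) if d["point"][1]<-30 or q[0]=="s"][:2])
```

```text
top board_end [([541.0, -91.0, 35.0], 'hx,hy', [-1.3, 111.7], 0.97), ([574.0, -213.0, 38.0], 'hx,hy', [-0.7, -14.2], 0.17)]
top fixed_face [([544.0, -92.0, 38.0], 'hx,hy', [1.4, 109.7], 0.98), ([581.0, -239.0, 80.0], 'hx,hy', [-1.4, -41.6], 0.28)]
top board [([560.0, -151.0, 36.0], 'hx,hy', [1.8, 49.0], 0.62)]
top jaw_face [([578.0, -210.0, 37.0], 'hx,hy', [3.0, -12.6], 0.71)]
top jaw_grip [([581.0, -242.0, 81.0], 'hx,hy', [-1.7, -44.2], 0.62)]
top spare_board [([487.0, 181.0, 14.0], 'hx,hy', [16.5, 388.8], 0.55)]
side board_end [([544.0, -94.0, 34.0], 'hx,hy', [0.7, 108.1], 0.6)]
side fixed_face [([543.0, -97.0, 34.0], 'hx,hy', [-1.2, 105.6], 0.95)]
side board [([557.0, -150.0, 33.0], 'hx,hy', [-1.1, 51.1], 0.61)]
side jaw_face [([577.0, -213.0, 35.0], 'hx,hy', [1.9, -15.2], 0.53)]
side jaw_grip [([587.0, -237.0, 82.0], 'hx,hy', [5.0, -41.4], 0.67)]
side spare_board [([482.0, 183.0, 15.0], 'hx,hy', [12.7, 391.5], 0.82)]
```

View pics/c7.png

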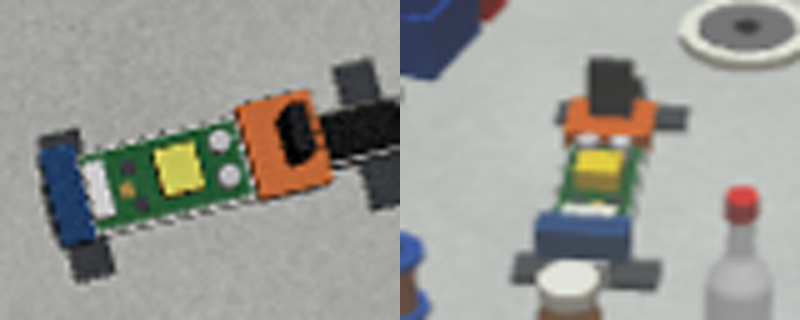

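The board lies straight on the rail: connector end against the blue jaw (85,190), orange jaw touching its tail (245,155), and the arm clear. I'm handing it in.

```bash
python3 -c "
from workcell import arm
print(arm.close_job())"
```

```text
the job is handed in; nothing more can be done
None
```

The job is handed in; the judge returned no verdict. In the last pictures the yellow-block board lies flat on the rail with its connector end against the blue jaw. The orange jaw was closed until the wrist force reached about 7 N, then released, and the arm is clear.

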